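Change the used bottles in the reagent docks

ROBOT

A 7-joint arm with a two-finger parallel gripper is mounted at the origin on a cart in front of the work surface, level with it; the furniture and walls round the work are solid. World frame = base frame: x ahead of the robot, y to its left, z up, the work surface at z = 0. Lengths are in mm, angles in degrees, forces in N, time in s.
With the tool pointing down it reaches from about 400 to 925 mm from the base axis. Payload 5.6 kg.
Tool frame: the origin (TCP) lies on the mounting face of the last link; the fingertips stand 173 mm ahead of it and the grasp point (between the pads) lies 155 mm ahead of it (grasp_offset is the distance from the TCP to the grasp point, in mm); z points along the fingers, y is the line along which they close (so a half turn about z gives the same grasp; the last joint's range is limited). The gripper opens to 85 mm and grips with 20 to 120 N. Pads are 22 mm wide; open, the fingers measure 114 mm over their backs; the gripper's body (76 mm by 85 mm) begins 54 mm behind the grasp point. The pads swing forward as they close: fully open they stand 13 mm farther back than shut.
Start: joints at [-73.224, 26.786, -0.665, 91.828, 0.344, 61.387, -3.226], TCP at [214.223, 613.686, 404.69] pointing down, gripper open.
Joint ranges: [-144.91, 144.91], [-17.63, 115.5], [-89.93, 88.59], [15.96, 139.68], [-74.01, 254.01], [8.47, 105.57], [-167.45, 167.45]. Speed limits (degrees/s): [147.25, 147.25, 180, 180, 180, 180, 180].

INTERFACE

Orientations are given as [roll, pitch, yaw] about the fixed x, y, z axes, in that order (R = Rz(yaw) Ry(pitch) Rx(roll)).
In Python, from cell import * gives the robot as it stands. The module is installed in compiled form; this text tells all that it offers.
- The arm moves only by the tool play_rows, never from a script. Its argument "plan" is a list of rows, each a list of 3 entries, a list of its own where there are three numbers: the shift along the tool's x, y, z in mm, then the turn about the tool's z in rad, then the finger opening in mm, from 0 to 85.4. A call has 1 to 5 rows; each row is the pose to reach, as a shift and turn from the pose commanded when the call began, along the tool's axes at that moment; what a row does not reach only later rows make up. A row lasts 1/12 s, in which the tool goes at most 41.7 mm and 7.16 degrees, less where a joint would pass 70% of its speed; a pose out of reach is approached as far as the arm can. A call with a gripper value outside its range is refused whole. The fingers move at their own pace and stop on an object; the grip force is fixed at half the most. Time passes only in rows, so rows that repeat a pose let the fingers close. It gives the time, the measured TCP pose, the force, the opening and the grip force at its end, in the units of the state.
- observe(): the state, without advancing time (a new reading comes with each control period).
- read_camera(name): name is "side" or "top" or "wrist"; returns the picture (420x560x3 uint8, red, green, blue); there is no depth.
- camera_model(name): a dict with "vfov" (degrees; the focal length in pixels is half the picture's height over the tangent of half this angle, whatever the lens; pixels are square), "cx", "cy" (the principal point, pixels), "R" (3x3) and "t" (3): a world point X has camera coordinates R X + t; the wrist camera has in their place "T_tool_cam" (4x4, takes a point from camera to tool coordinates, whose origin is the TCP and whose axes are the flange's). Camera axes: x right, y down, z forward; pixel columns grow to the right and rows downward; lengths in mm; the calibration is good to about 2 mm. A picture is of the moment at which its call begins: read the wrist's pose just before it. camera_model takes no time and is no camera call.
- job_done(): hands the job in; it is judged then, once.
The state is a dict: "t": time; "joints": joint angles; "joint_vel": joint speeds; "tau": joint torques, N m; "position": TCP position; "eef_rot": TCP orientation; "contact_force": force on the tool from outside, world axes, zero at the start; "wrist_torque": the same for the moment, N m; "grip_width": finger opening in mm; "grasp_force": force on a finger pad.
Only numpy, scipy, OpenCV 4.12 (cv2) and the standard library are available. Lean on these libraries where they do the work, as an engineer would, in place of code of your own. Each camera call takes 0.05 s, during which the arm holds its last target. There are 200 camera calls.

TASK

The red-capped and the blue-capped bottle standing in the weighing docks have run low: put each of them upright into a compartment of its own in the grey return crate. In their stead put the fresh red-capped and blue-capped bottles from the cardboard tray upright and fully home, each into the dock cup of its cap's colour. Set the bottles down, do not drop them or tip them over, and leave the white-capped bottle and the flask alone.

Things in the scene. Friction and masses are not known exactly. Their poses are not given: they have to be found in the camera images.
- used_red: Used reagent bottle with a red cap, the one that stands in the red dock at the start, its fill low; 0.05 to 0.1 kg. 48 mm across, 90 mm tall: straight body up to 60 mm above the underside, then tapering to a red screw cap. Grip it round the body from above, 30 to 50 mm above its underside. Origin at the centre of its underside, z up along its axis; round, so its yaw does not matter. 
- used_blue: Used reagent bottle with a blue cap, the one that stands in the blue dock at the start, its fill low; 0.06 to 0.13 kg. 56 mm across, 106 mm tall: straight body up to 70 mm above the underside, then tapering to a blue screw cap. Grip it round the body from above, 30 to 50 mm above its underside. Origin at the centre of its underside, z up along its axis; round, so its yaw does not matter. 
- fresh_red: Fresh reagent bottle, full to the shoulder, with a red cap, standing at the start in the shallow brown cardboard delivery tray (112 by 224 mm, walls 22 mm high, floor 3 mm); 0.12 to 0.24 kg. 48 mm across, 90 mm tall: straight body up to 60 mm above the underside, then tapering to a red screw cap. Grip it round the body from above, 30 to 50 mm above its underside. Origin at the centre of its underside, z up along its axis; round, so its yaw does not matter. 
- fresh_blue: Fresh reagent bottle, full to the shoulder, with a blue cap, standing at the start in the same cardboard delivery tray; 0.14 to 0.3 kg. 56 mm across, 106 mm tall: straight body up to 70 mm above the underside, then tapering to a blue screw cap. Grip it round the body from above, 30 to 50 mm above its underside. Origin at the centre of its underside, z up along its axis; round, so its yaw does not matter. 
- bottle_white: Reagent bottle with a white cap, 52 mm across, 100 mm tall, standing in the white dock; still good, it stays there. Origin at the centre of its underside, z up along its axis; round, so its yaw does not matter. 
- dock_red: Fixed weighing dock: low white module, 112 (x) by 104 mm, with a round flared red bottle cup on top. The seat in the cup, where the bottle's underside rests, is 16 mm above the worktop; its lip 34 mm. Inside it is 69 mm across at the lip, 55 mm at the bottom: a bottle let down off-centre slides home. Lamps on the -x edge, amber. Origin on the worktop under the cup's centre, z up.
- dock_blue: Fixed weighing dock: low white module, 112 (x) by 104 mm, with a round flared blue bottle cup on top. The seat in the cup, where the bottle's underside rests, is 16 mm above the worktop; its lip 34 mm. Inside it is 77 mm across at the lip, 63 mm at the bottom: a bottle let down off-centre slides home. Lamps on the -x edge, amber. Origin on the worktop under the cup's centre, z up.
- dock_white: Fixed weighing dock: low white module, 112 (x) by 104 mm, with a round flared white bottle cup on top. The seat in the cup, where the bottle's underside rests, is 16 mm above the worktop; its lip 34 mm. Inside it is 73 mm across at the lip, 59 mm at the bottom: a bottle let down off-centre slides home. Lamps on the -x edge, green. Origin on the worktop under the cup's centre, z up.
- return_crate: Fixed grey plastic return crate, 94 mm (x) by 182 mm (y), 26 mm high, open at the top, empty at the start. A wall across its middle parts it into two compartments, each 86 by 85 mm inside, centred 44.5 mm from the crate's centre along its own +y and -y; inner floor 4 mm above the worktop. Origin on the worktop under its centre, z up.
- flask: Empty conical glass flask, 60 mm across the foot, 104 mm tall, loose, standing upright in front of the docks; a bystander. Origin at the centre of its underside. (Room: a solid shelf post, 40 by 60 mm, rises from the worktop at x = 0.425, y = -0.43; swing the arm round it.)
Mind the look-alikes: they are no part of the job. What is shaped like the fresh_red but pink or yellow is not meant.

How it is judged:
By the outcome, as a careful person would: the job done as asked, in the order asked, and still so for the second after the job is handed in, with the robot touching nothing.
It also fails if it takes over 122 s, if anything falls off the work surface, if the arm or the gripper's body presses on something with over 40 N, if the wrist force passes 120 N, or if a joint passes its speed limit or range.

## Working session

There is one attempt and no reset: what is moved stays moved. The work goes in short steps, Python scripts to look and compute and a tool call to move; the robot and the scene stay as the last step left them, time stands still between calls to the robot, and variables do not carry over. Pictures are saved under pics/ and viewed, at most 14 in all, crops included, and the job is handed in when it is done.

Besides the shell and the picture viewer there is one more tool, called as name([rows], argument=value, ...), one row to a line, values as JSON. play_rows: Moves the arm, as the interface text tells. Its arguments: {"type":"object","properties":{"plan":{"type":"array"}},"required":["plan"]}

```bash
mkdir -p pics; cat > h.py <<'E'
from cell import *
import numpy as np, cv2
def snap(n,name):
    im=read_camera(n); cv2.imwrite(f'pics/{name}.png',cv2.cvtColor(im,cv2.COLOR_RGB2BGR)); return im
def ray(n,u,v,z):
    m=camera_model(n); f=210/np.tan(np.radians(m['vfov']/2))
    R=np.array(m['R']);t=np.array(m['t'])
    d=R.T@np.array([(u-m['cx'])/f,(v-m['cy'])/f,1]); c=-R.T@t
    return c+d*(z-c[2])/d[2]
def proj(n,X):
    m=camera_model(n); f=210/np.tan(np.radians(m['vfov']/2))
    p=np.array(m['R'])@np.array(X,float)+np.array(m['t']); return m['cx']+f*p[0]/p[2], m['cy']+f*p[1]/p[2]
E
python3 - <<'E'
from h import *
for n in('top','side'): 
    snap(n,n+'0'); m=camera_model(n); print(n,m['vfov'],-np.array(m['R']).T@np.array(m['t']))
print(observe())
E
```

```text
top 57.27712341830069 [310.59315888  48.85062371 972.8648803 ]
side 57.67375307659434 [ 201.47367817 -636.61013076  471.816852  ]
{'t': 0.1, 'joints': array([-73.22520455,  26.83432893,  -0.66333364,  91.87462998,
         0.34299805,  61.38672236,  -3.22435135]), 'joint_vel': array([-0.03461913, -0.08861496, -0.11677786, -0.11276198,  0.04346231,
       -0.11261444,  0.05472634]), 'tau': array([ 1.04726390e-03, -5.33519804e+01,  2.16404709e-02, -2.51966876e+01,
        1.15180010e-02,  4.42175515e-03, -2.75590878e-06]), 'position': array([214.15970104, 613.48055062, 403.80244497]), 'eef_rot': array([-1.79906521e+02,  6.67567771e-03,  1.60757520e+02]), 'contact_force': array([ 0.36282331,  0.59179266, -0.97073291]), 'wrist_torque': array([ 0.02985106, -0.01263977,  0.01390769]), 'grasp_force': 0.0, 'grip_width': 85.35845267001116}
```

View pics/top0.png

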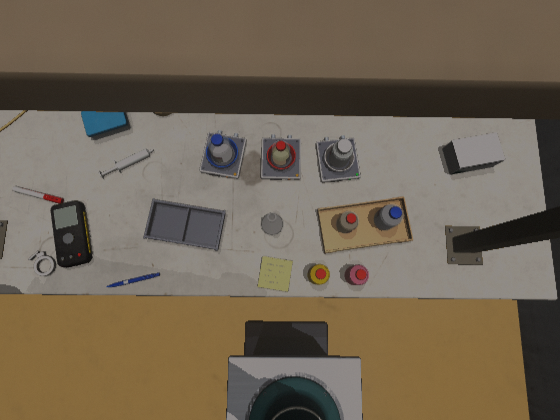

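View pics/side0.png

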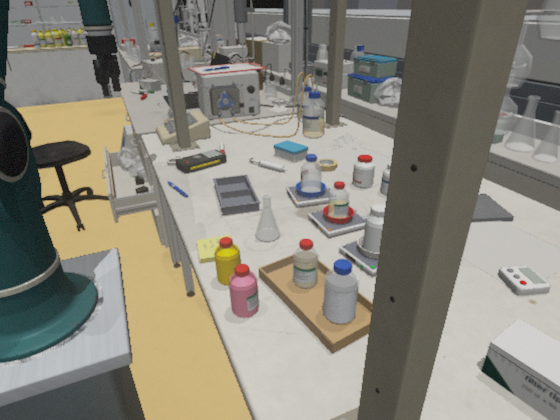

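Top view, with x up and y left. Red caps are at (281,146) in the red dock, (351,219) in the tray, and on the yellow bottle (319,273) and pink bottle (358,274). Blue caps are at (217,140) in the blue dock and (395,213) in the tray. The white cap is at (344,145), the flask at (271,223) and the crate at (185,225). The tray pair are fresh_red and fresh_blue: they have clear bodies and stand in the cardboard tray. Yellow and pink are the look-alikes. I'll measure next and confirm this in a crop.

```bash
python3 - <<'E'
from h import *
im=snap('top','top1'); hsv=cv2.cvtColor(im,cv2.COLOR_RGB2HSV)
H,S,V=[hsv[...,i].astype(int) for i in range(3)]
red=(((H<6)|(H>174))&(S>170)&(V>110)).astype(np.uint8); blue=((H>108)&(H<128)&(S>150)&(V>70)).astype(np.uint8)
for nm,m in(('red',red),('blue',blue)):
    n,l,st,c=cv2.connectedComponentsWithStats(m)
    for i in range(1,n):
        if st[i,4]>25 and 100<c[i][1]<300: print(nm,c[i].round(1),st[i], [ray('top',*c[i],z)[:2].round(0) for z in (25,86,102,118)])
g=cv2.cvtColor(im,cv2.COLOR_RGB2GRAY)
for nm,p,z in(('crate',[(152,200),(226,207),(219,249),(144,240)],26),('tray',[(317,209),(408,198),(411,241),(322,252)],22),('flask',[(271,223)],50),('white',[(344,145)],116)):
    print(nm,[ray('top',*q,z)[:2].round(0).tolist() for q in p])
c=im[105:300,130:430]
cv2.imwrite('pics/c1.png',cv2.cvtColor(cv2.resize(c,None,fx=2.66,fy=2.66,interpolation=cv2.INTER_CUBIC),cv2.COLOR_RGB2BGR))
m=camera_model('wrist');print(m)
E
```

```text
red [280.4 144.9] [276 141   9   9  57] [array([677.,  42.]), array([654.,  42.]), array([648.,  42.]), array([641.,  42.])]
red [ 52.  198.1] [ 44 195  17   7  64] [array([527., 613.]), array([513., 577.]), array([509., 567.]), array([506., 558.])]
red [351.1 217.8] [347 214   9   9  65] [array([ 487., -138.]), array([ 475., -126.]), array([ 472., -123.]), array([ 469., -120.])]
red [320.4 273.3] [316 269  10  10  73] [array([348., -60.]), array([345., -53.]), array([345., -51.]), array([344., -49.])]
red [360.9 274. ] [357 270   9   9  70] [array([ 347., -158.]), array([ 345., -145.]), array([ 344., -142.]), array([ 344., -138.])]
blue [216.2 139. ] [211 135  11   9  82] [array([691., 209.]), array([666., 199.]), array([660., 196.]), array([653., 193.])]
blue [234.3 149.3] [229 139   9  24  30] [array([663., 161.]), array([641., 154.]), array([635., 152.]), array([629., 150.])]
blue [395.5 211.9] [390 207  12  11  93] [array([ 503., -251.]), array([ 491., -232.]), array([ 488., -227.]), array([ 484., -222.])]
blue [139.2 278.6] [128 275  26   8  65] [array([330., 379.]), array([329., 358.]), array([329., 352.]), array([329., 347.])]
blue [116.4 284. ] [109 281  14   6  36] [array([317., 433.]), array([317., 408.]), array([317., 401.]), array([317., 395.])]
crate [[525.0, 363.0], [510.0, 177.0], [404.0, 190.0], [424.0, 375.0]]
tray [[509.0, -53.0], [540.0, -286.0], [430.0, -287.0], [400.0, -64.0]]
flask [[467.0, 63.0]]
white [[644.0, -108.0]]
{'vfov': 59.23138099758047, 'cx': 277.35582634113103, 'cy': 206.9616939955442, 'T_tool_cam': array([[-6.03257932e-04, -9.60118322e-01, -2.79593353e-01,
         7.12273619e+01],
       [ 9.99999625e-01, -4.05620514e-04, -7.64732123e-04,
         1.44182267e+00],
       [ 6.20824523e-04, -2.79593710e-01,  9.60118207e-01,
         2.99591015e+01],
       [ 0.00000000e+00,  0.00000000e+00,  0.00000000e+00,
         1.00000000e+00]])}
```

View pics/c1.png

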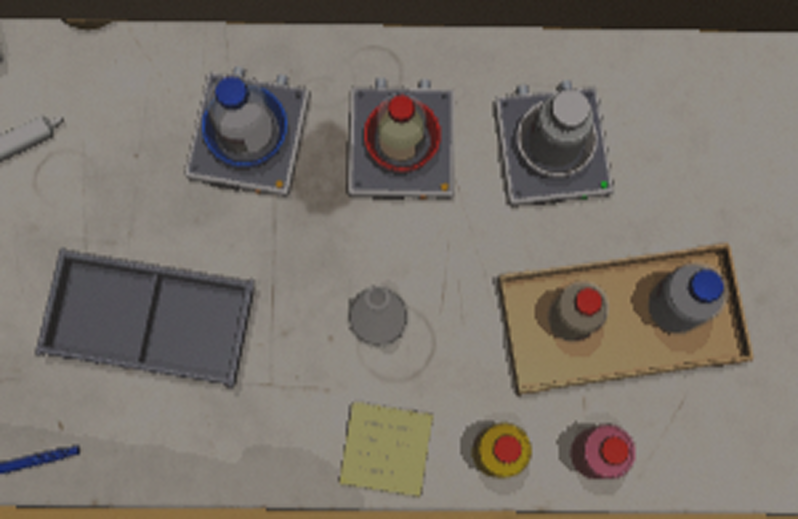

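The crop confirms it: fresh_red has its cap at crop (588,300) and fresh_blue at (706,285), both clear-bodied in the tray. The yellow bottle (507,450) and pink bottle (615,452) stand outside it. Next I'll check whether the dark band above the docks is an overhead shelf.

```bash
python3 - <<'E'
from h import *
print('jar',ray('side',363,186,0).round(), 'benchtop far',ray('side',500,90,0).round())
for z in (0,200,300,400,500,600,700):
    print(z,[(ray('top',u,115,z)[:2].round().tolist(),np.round(proj('side',ray('top',u,115,z))).tolist()) for u in(100,280,500)])
print('postbase',proj('top',(425,-430,0)),proj('top',(425,-430,700)),proj('side',(425,-430,0)),proj('side',(425,-430,450)))
# dock cup centres from corners of red module, top height unknown ~ lip ring
for n,p in(('blue',(130+245/2.66,105+124/2.66)),('red',(130+402/2.66,105+132/2.66)),('white',(130+557/2.66,105+138/2.66))): print(n,ray('top',*p,34).round())
E
```

```text
jar [822. 184.   0.] benchtop far [2270.  920.    0.]
0 [([764.0, 529.0], [293.0, 152.0]), ([773.0, 43.0], [379.0, 211.0]), ([783.0, -560.0], [679.0, 414.0])]
200 [([671.0, 430.0], [279.0, 104.0]), ([678.0, 45.0], [353.0, 140.0]), ([686.0, -435.0], [584.0, 252.0])]
300 [([624.0, 381.0], [271.0, 73.0]), ([630.0, 45.0], [337.0, 96.0]), ([637.0, -372.0], [532.0, 164.0])]
400 [([578.0, 332.0], [260.0, 35.0]), ([583.0, 46.0], [318.0, 44.0]), ([589.0, -310.0], [476.0, 69.0])]
500 [([531.0, 282.0], [247.0, -12.0]), ([535.0, 46.0], [295.0, -17.0]), ([540.0, -247.0], [417.0, -31.0])]
600 [([485.0, 233.0], [229.0, -72.0]), ([488.0, 47.0], [268.0, -92.0]), ([492.0, -184.0], [354.0, -138.0])]
700 [([438.0, 184.0], [207.0, -153.0]), ([440.0, 47.0], [233.0, -186.0]), ([443.0, -122.0], [287.0, -253.0])]
postbase (np.float64(463.882778392738), np.float64(244.72835508397594)) (np.float64(899.8349133215797), np.float64(143.3534019836741)) (np.float64(383.55606831160605), np.float64(436.3860680733334)) (np.float64(460.87142940687096), np.float64(34.65131712976799))
blue [653. 191.  34.]
red [647.  40.  34.]
white [ 644. -110.   34.]
```

```bash
python3 - <<'E'
from h import *
snap('wrist','w0')
E
```

```text
(no output)
```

View pics/w0.png

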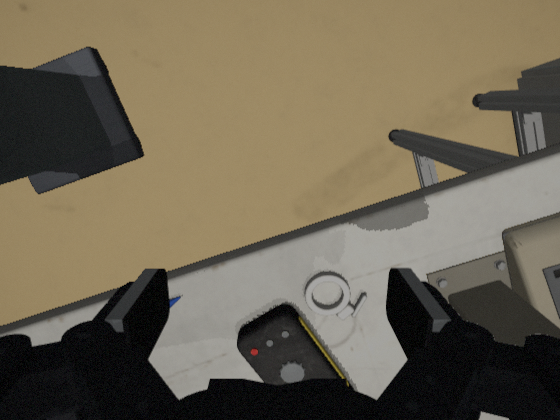

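Wrist view: the open fingers, with the meter and a roll of tape on the bench below. The shelf edge does not appear in the side view, so it is well above 470 mm, and I'll keep the arm low. I'm turning to yaw 90 while travelling toward the blue dock.

play_rows([
  [[-36, -16, 0], 0.12, 85],
  [[-72, -32, 0], 0.24, 85],
  [[-108, -48, 0], 0.36, 85],
  [[-144, -64, 0], 0.48, 85],
  [[-180, -80, 0], 0.6, 85],
])

```text
t: 0.62
position: [358.8, 477.3, 404.7]
eef_rot: [-180.0, -0.0, 126.1]
contact_force: [-0.2, 0.7, 0.1]
grip_width: 85.1
grasp_force: 0.0
```

play_rows([
  [[-38, 6, 0], 0.123, 85],
  [[-76, 12, 0], 0.246, 85],
  [[-114, 18, 0], 0.369, 85],
  [[-152, 24, 0], 0.492, 85],
  [[-190, 30, 0], 0.615, 85],
])

```text
t: 1.03
position: [495.6, 342.1, 404.8]
eef_rot: [180.0, -0.0, 90.8]
contact_force: [0.8, 0.2, 0.3]
grip_width: 85.1
grasp_force: 0.0
```

```bash
cat >> h.py <<'E'
def go(x,y,z,yaw=90):
    s=observe(); p=s['position']; th=np.radians(s['eef_rot'][2])
    d=np.array([x,y,z])-p; X=np.array([np.cos(th),np.sin(th)]); Y=np.array([np.sin(th),-np.cos(th)])
    tu=np.radians((s['eef_rot'][2]-yaw+180)%360-180)
    print('t',round(s['t'],2),'pos',p.round(1),'rpy',s['eef_rot'].round(2),'shift',np.round([d[:2]@X,d[:2]@Y,-d[2]],1),'turn',round(tu,3),'w',round(s['grip_width'],1),'gf',round(s['grasp_force'],1),'F',s['contact_force'].round(1))
E
python3 - <<'E'
from h import *
go(652,192,340)
P=[ray('top',130+x/2.66,105+y/2.66,26)[:2] for x,y in((62,250),(254,283),(235,385),(38,353))]
c=sum(P)/4; d=P[0]-P[1]+P[3]-P[2]; d/=np.linalg.norm(d); e=P[0]-P[3]+P[1]-P[2]; e/=np.linalg.norm(e)
print(np.round(P),c,d,e,c+44.5*d,c-44.5*d)
E
```

```text
t 1.03 pos [495.6 342.1 404.8] rpy [ 1.80e+02 -1.00e-02  9.08e+01] shift [-152.3  154.3   64.8] turn 0.014 w 85.1 gf 0.0 F [0.8 0.2 0.3]
[[528. 360.]
 [499. 177.]
 [402. 191.]
 [430. 374.]] [464.72702506 275.68283221] [0.15376665 0.98810719] [ 0.9894702  -0.14473675] [471.56964107 319.65360212] [457.88440904 231.71206231]
```

play_rows([
  [[-27, 27, 8], 0.003, 85],
  [[-54, 54, 16], 0.006, 85],
  [[-81, 81, 24], 0.009, 85],
  [[-108, 108, 32], 0.012, 85],
  [[-135, 135, 40], 0.014, 85],
])

```text
t: 1.45
position: [633.3, 210.1, 364.2]
eef_rot: [-180.0, -0.0, 90.4]
contact_force: [0.6, 0.7, 0.4]
grip_width: 85.0
grasp_force: 0.0
```

play_rows([
  [[-9, 10, 13], 0, 85],
  [[-17, 19, 25], 0, 85],
  [[-17, 19, 25], 0, 85],
])

```text
t: 1.7
position: [651.8, 192.0, 336.5]
eef_rot: [-179.8, 0.2, 90.1]
contact_force: [-0.9, -0.2, -1.2]
grip_width: 84.9
grasp_force: 0.0
```

```bash
cat >> h.py <<'E'
def wray(s,u,v,z):
    from scipy.spatial.transform import Rotation as Ro
    m=camera_model('wrist'); f=210/np.tan(np.radians(m['vfov']/2)); T=np.array(m['T_tool_cam'])
    R=Ro.from_euler('xyz',s['eef_rot'],degrees=True).as_matrix()
    c=R@T[:3,3]+s['position']; d=R@T[:3,:3]@np.array([(u-m['cx'])/f,(v-m['cy'])/f,1])
    return c+d*(z-c[2])/d[2]
def caps(name,col,zs):
    s=observe(); im=snap('wrist',name); hsv=cv2.cvtColor(im,cv2.COLOR_RGB2HSV); H,S,V=[hsv[...,i].astype(int) for i in range(3)]
    m=(((H<6)|(H>174))&(S>150)&(V>90)) if col=='red' else ((H>108)&(H<128)&(S>130)&(V>60))
    n,l,st,c=cv2.connectedComponentsWithStats(m.astype(np.uint8))
    for i in range(1,n):
        if st[i,4]>120: print(col,c[i].round(1),st[i],[(z,wray(s,*c[i],z)[:2].round(1).tolist()) for z in zs])
E
python3 - <<'E'
from h import *
go(652,192,340); caps('w1','blue',(34,114,120))
E
```

```text
t 1.7 pos [651.8 192.  336.5] rpy [-1.7978e+02  1.6000e-01  9.0150e+01] shift [ 0.   0.2 -3.5] turn 0.003 w 84.9 gf 0.0 F [-0.9 -0.2 -1.2]
blue [278.9 174.8] [ 228  143  108   82 1592] [(34, [652.0, 209.2]), (114, [651.9, 225.4]), (120, [651.9, 226.6])]
blue [281.4 236.5] [ 255  212   53   49 1944] [(34, [654.1, 159.8]), (114, [653.4, 190.6]), (120, [653.4, 192.9])]
```

View pics/w1.png

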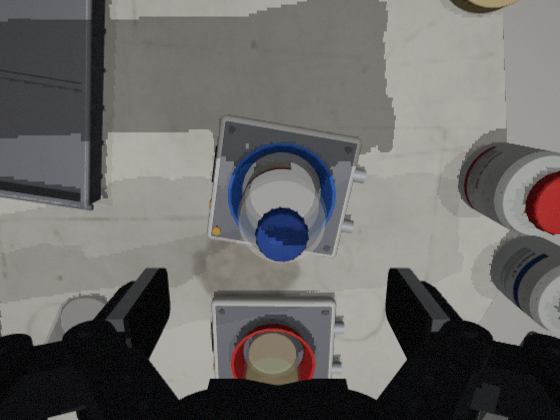

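The wrist view shows the blue cap at (281,236) with its cup around it, and the red dock below. The cap measures (653.4, 192), right under the gripper, so I'm descending.

play_rows([
  [[0, 2, 30], 0, 85],
  [[0, 2, 60], 0, 85],
  [[0, 2, 90], 0, 85],
  [[0, 2, 110], 0, 85],
  [[0, 2, 120], 0, 85],
])

```text
t: 2.17
position: [651.8, 197.2, 218.3]
eef_rot: [-179.8, -0.0, 90.5]
contact_force: [-1.6, -0.5, 48.0]
grip_width: 85.4
grasp_force: 0.0
```

play_rows([
  [[0, 0, 0], 0, 50],
  [[0, 0, 0], 0, 50],
  [[0, 0, 0], 0, 50],
  [[0, 0, 0], 0, 50],
  [[0, 0, 0], 0, 50],
])

```text
t: 2.58
position: [653.6, 195.6, 221.2]
eef_rot: [179.9, -0.1, 90.4]
contact_force: [-0.5, 1.6, 5.1]
grip_width: 54.2
grasp_force: 63.6
```

```bash
python3 - <<'E'
from h import *
go(652,192,217)
E
```

```text
t 2.58 pos [653.6 195.6 221.2] rpy [ 1.799e+02 -1.000e-01  9.040e+01] shift [-3.6 -1.6  4.2] turn 0.007 w 54.2 gf 63.6 F [-0.5  1.6  5.1]
```

The 48 N reading came from the gripper body touching the tall cap, because the body starts only 54 mm behind the grasp point. It has eased to 5 N. I'll grip blue bottles higher from now on. Lifting gently.

play_rows([
  [[0, 0, -6], 0, 50],
  [[0, 0, -25], 0, 50],
  [[0, 0, -55], 0, 50],
  [[0, 0, -85], 0, 50],
  [[0, 0, -110], 0, 50],
])

```text
t: 3.0
position: [653.3, 194.2, 331.6]
eef_rot: [180.0, 0.0, 90.3]
contact_force: [0.3, 0.2, -0.1]
grip_width: 54.5
grasp_force: 63.3
```

play_rows([
  [[0, 0, -10], 0, 50],
  [[0, 0, -10], 0, 50],
])

```text
t: 3.17
position: [654.0, 194.4, 342.7]
eef_rot: [179.7, -0.1, 90.3]
contact_force: [0.4, 0.5, -0.3]
grip_width: 54.3
grasp_force: 63.3
```

```bash
python3 - <<'E'
from h import *
go(472,320,340); snap('wrist','w2'); snap('side','s2')
a=cv2.imread('pics/w2.png');b=cv2.imread('pics/s2.png');cv2.imwrite('pics/c2.png',np.hstack([cv2.resize(a,(400,300)),cv2.resize(b[80:320,200:520],(400,300))]))
E
```

```text
t 3.17 pos [654.  194.4 342.7] rpy [ 1.7973e+02 -1.0000e-01  9.0330e+01] shift [ 126.6 -181.3    2.7] turn 0.006 w 54.3 gf 63.3 F [ 0.4  0.5 -0.3]
```

View pics/c2.png

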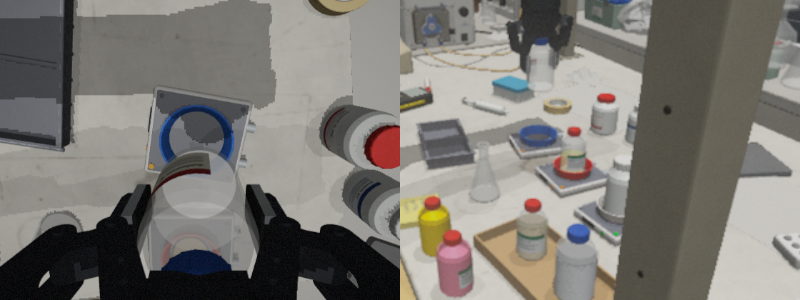

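The bottle hangs upright in the grip and the blue cup is empty. Carrying it to the +y compartment of the crate.

play_rows([
  [[22, -31, 0], 0, 50],
  [[46, -66, 0], 0, 50],
  [[70, -101, 0], 0, 50],
  [[95, -136, 0], 0, 50],
  [[115, -165, 0], 0, 50],
])

```text
t: 3.68
position: [484.8, 309.4, 337.1]
eef_rot: [-179.8, 0.1, 90.4]
contact_force: [0.8, 1.1, -0.5]
grip_width: 54.4
grasp_force: 63.5
```

play_rows([
  [[8, -10, 0], 0, 50],
  [[12, -16, 0], 0, 50],
  [[12, -16, 20], 0, 50],
  [[12, -16, 50], 0, 50],
  [[12, -16, 70], 0, 50],
])

```text
t: 4.1
position: [471.9, 319.0, 267.0]
eef_rot: [-179.9, 0.1, 90.3]
contact_force: [0.1, 0.2, -0.5]
grip_width: 54.2
grasp_force: 63.5
```

```bash
python3 - <<'E'
from h import *
go(472,320,209); snap('wrist','w3')
E
```

```text
t 4.1 pos [471.9 319.  267. ] rpy [-1.7993e+02  1.4000e-01  9.0260e+01] shift [ 1.   0.1 58. ] turn 0.005 w 54.2 gf 63.5 F [ 0.1  0.2 -0.5]
```

View pics/w3.png

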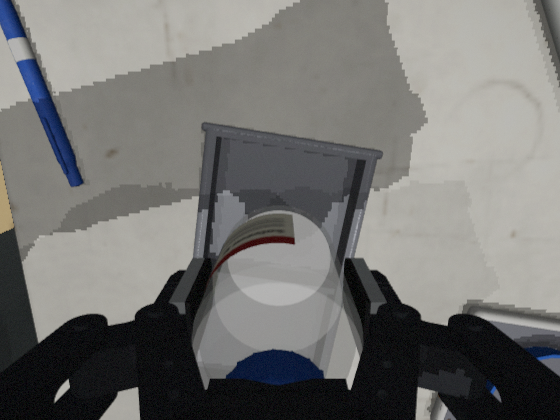

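The wrist view shows the far crate rim from (205,127) to (381,153), with the bottle over the compartment. I'll check its position with a ray.

```bash
python3 - <<'E'
from h import *
s=observe()
for p in((203,125),(382,152)): print(wray(s,*p,26).round(1))
E
```

```text
[428.3 375.2  26. ]
[527.7 360.9  26. ]
```

play_rows([
  [[0, 0, 25], 0, 50],
  [[0, 0, 42], 0, 50],
  [[0, 0, 50], 0, 50],
  [[0, 0, 54], 0, 50],
  [[0, 0, 56], 0, 50],
])

```text
t: 4.57
position: [472.2, 319.8, 213.3]
eef_rot: [-180.0, 0.1, 90.3]
contact_force: [0.4, 0.1, -0.3]
grip_width: 54.5
grasp_force: 63.5
```

play_rows([
  [[0, 0, 1], 0, 50],
  [[0, 0, 2], 0, 50],
  [[0, 0, 2], 0, 50],
])

```text
t: 4.82
position: [472.0, 320.6, 212.5]
eef_rot: [179.9, -0.1, 90.3]
contact_force: [-0.0, 0.3, -1.1]
grip_width: 54.3
grasp_force: 63.5
```

play_rows([
  [[0, 0, 1], 0, 50],
  [[0, 0, 2], 0, 50],
  [[0, 0, 2], 0, 50],
  [[0, 0, 2], 0, 50],
])

```text
t: 5.15
position: [471.6, 320.5, 209.8]
eef_rot: [180.0, -0.0, 90.3]
contact_force: [0.3, -1.1, 0.1]
grip_width: 53.7
grasp_force: 63.6
```

play_rows([
  [[0, 0, 1], 0, 50],
  [[0, 0, 1.5], 0, 50],
  [[0, 0, 1.5], 0, 50],
])

```text
t: 5.4
position: [471.9, 320.4, 209.2]
eef_rot: [-180.0, -0.0, 90.3]
contact_force: [-1.8, -1.7, 8.0]
grip_width: 54.4
grasp_force: 64.4
```

Contact at 8 N, so it is seated. Releasing and lifting away.

play_rows([
  [[0, 0, 0], 0, 60],
  [[0, 0, 0], 0, 70],
  [[0, 0, 0], 0, 85],
  [[0, 0, 0], 0, 85],
  [[0, 0, -4], 0, 85],
])

```text
t: 5.82
position: [471.4, 320.2, 211.6]
eef_rot: [-179.9, 0.1, 90.3]
contact_force: [0.1, 0.5, -0.9]
grip_width: 84.7
grasp_force: 0.0
```

play_rows([
  [[0, 0, -15], 0, 85],
  [[0, 0, -45], 0, 85],
  [[0, 0, -80], 0, 85],
  [[0, 0, -115], 0, 85],
  [[0, 0, -135], 0, 85],
])

```text
t: 6.23
position: [472.4, 320.5, 351.1]
eef_rot: [179.8, -0.2, 90.3]
contact_force: [0.5, 0.4, 0.2]
grip_width: 85.0
grasp_force: 0.0
```

```bash
python3 - <<'E'
from h import *
go(649,42,340); caps('w4','blue',(102,108))
E
```

```text
t 6.23 pos [472.4 320.5 351.1] rpy [ 1.7979e+02 -1.7000e-01  9.0310e+01] shift [-279.5  175.1   11.1] turn 0.005 w 85.0 gf 0.0 F [0.5 0.4 0.2]
blue [77.1 34.7] [ 65   2  27  59 589] [(102, [364.1, 426.8]), (108, [367.1, 425.9])]
blue [107.6 118.2] [  87   75   43   93 1062] [(102, [375.3, 382.7]), (108, [377.9, 383.0])]
blue [274.3 229.7] [ 252  208   46   44 1523] [(102, [471.6, 314.8]), (108, [471.7, 317.0])]
blue [504.6 318.8] [ 450  293   73   53 1009] [(102, [628.1, 251.3]), (108, [623.9, 255.2])]
```

The blue used bottle stands at (472, 317), upright in its compartment. Next is used_red.

play_rows([
  [[-30, 19, 0], 0, 85],
  [[-64, 40, 0], 0, 85],
  [[-98, 61, 0], 0, 85],
  [[-132, 83, 0], 0, 85],
  [[-166, 104, 0], 0, 85],
])

```text
t: 6.7
position: [577.3, 153.5, 347.3]
eef_rot: [180.0, -0.0, 90.4]
contact_force: [0.7, 0.3, 0.1]
grip_width: 85.1
grasp_force: 0.0
```

play_rows([
  [[-34, 21, 3], 0.002, 85],
  [[-68, 43, 6], 0.004, 85],
  [[-98, 62, 10], 0.005, 85],
  [[-112, 71, 10], 0.005, 85],
  [[-112, 71, 10], 0.005, 85],
])

```text
t: 7.12
position: [649.7, 37.6, 336.9]
eef_rot: [179.9, 0.2, 89.6]
contact_force: [0.4, -0.2, 0.3]
grip_width: 85.3
grasp_force: 0.0
```

```bash
python3 - <<'E'
from h import *
go(649,42,217); caps('w5','red',(102,106))
E
```

```text
t 7.12 pos [649.7  37.6 336.9] rpy [179.95   0.2   89.61] shift [  4.4  -0.7 119.9] turn -0.007 w 85.3 gf 0.0 F [ 0.4 -0.2  0.3]
red [282.3 183.5] [ 225  145   97   86 1113] [(102, [653.1, 63.3]), (106, [653.0, 64.2])]
red [270.  221.4] [ 251  203   40   38 1047] [(102, [645.8, 40.6]), (106, [645.9, 42.0])]
```

play_rows([
  [[4, -3, 30], 0, 85],
  [[4, -3, 62], 0, 85],
  [[4, -3, 92], 0, 85],
  [[4, -3, 110], 0, 85],
  [[4, -3, 117], 0, 85],
])

```text
t: 7.58
position: [643.3, 49.6, 216.8]
eef_rot: [-179.7, -0.0, 90.2]
contact_force: [0.1, 0.2, 0.7]
grip_width: 85.1
grasp_force: 0.0
```

play_rows([
  [[0, 0, 0], 0, 42],
  [[0, 0, 0], 0, 42],
  [[0, 0, 0], 0, 42],
  [[0, 0, 0], 0, 42],
  [[0, 0, 0], 0, 42],
])

```text
t: 8.0
position: [646.1, 47.7, 222.4]
eef_rot: [179.8, -0.1, 90.1]
contact_force: [-0.8, 0.5, 7.1]
grip_width: 46.4
grasp_force: 62.0
```

```bash
python3 - <<'E'
from h import *
go(646,41,217)
E
```

```text
t 8.0 pos [646.1  47.7 222.4] rpy [ 1.798e+02 -5.000e-02  9.006e+01] shift [-6.7 -0.1  5.4] turn 0.001 w 46.4 gf 62.0 F [-0.8  0.5  7.1]
```

Gripped: width 46.4, pad force 62 N. Lifting.

play_rows([
  [[0, 0, -6], 0, 42],
  [[0, 0, -25], 0, 42],
  [[0, 0, -55], 0, 42],
  [[0, 0, -90], 0, 42],
  [[0, 0, -120], 0, 42],
])

```text
t: 8.42
position: [645.2, 47.2, 342.4]
eef_rot: [180.0, 0.0, 90.0]
contact_force: [0.9, -0.1, -0.5]
grip_width: 46.4
grasp_force: 61.6
```

play_rows([
  [[0, 0, 0], 0, 42],
  [[0, 0, 0], 0, 42],
  [[0, 0, 0], 0, 42],
])

```text
t: 8.67
position: [644.8, 47.5, 340.0]
eef_rot: [-180.0, -0.0, 90.1]
contact_force: [-0.7, -0.2, -1.4]
grip_width: 46.2
grasp_force: 61.6
```

```bash
python3 - <<'E'
from h import *
go(458,235,340); snap('side','s6'); b=cv2.imread('pics/s6.png');cv2.imwrite('pics/c6.png',cv2.resize(b[60:340,160:540],None,fx=2,fy=2))
E
```

```text
t 8.67 pos [644.8  47.5 340. ] rpy [-1.7996e+02 -2.0000e-02  9.0050e+01] shift [ 187.6 -186.6   -0. ] turn 0.001 w 46.2 gf 61.6 F [-0.7 -0.2 -1.4]
```

View pics/c6.png

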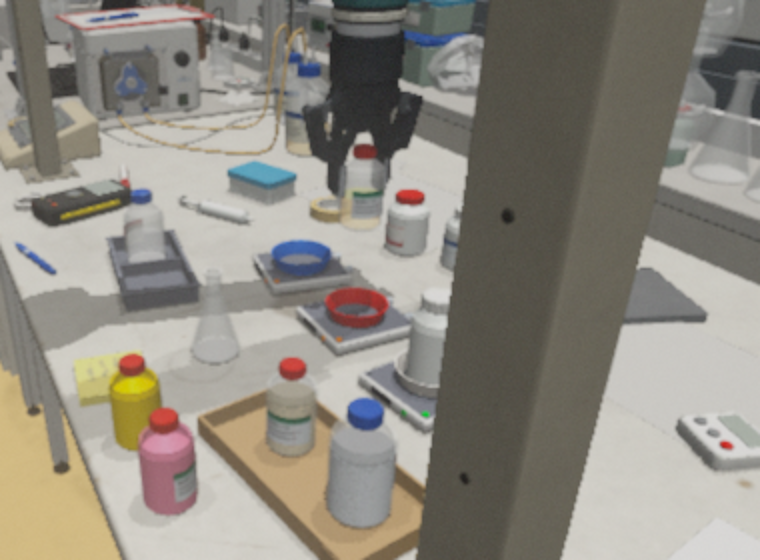

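Both bottles are fine: used_red hangs upright in the grip at crop (365,190), and used_blue stands in the crate at (145,230). Now the near compartment.

play_rows([
  [[20, -20, 0], 0, 42],
  [[45, -45, 0], 0, 42],
  [[71, -70, 0], 0, 42],
  [[97, -96, 0], 0, 42],
  [[123, -121, 0], 0, 42],
])

```text
t: 9.13
position: [522.2, 171.1, 338.5]
eef_rot: [-179.8, 0.1, 90.0]
contact_force: [1.5, 0.6, -0.5]
grip_width: 46.5
grasp_force: 61.7
```

play_rows([
  [[26, -26, 0], 0, 42],
  [[48, -48, 0], 0, 42],
  [[62, -61, 0], 0, 42],
  [[67, -66, 25], 0, 42],
  [[67, -66, 50], 0, 42],
])

```text
t: 9.55
position: [456.3, 239.7, 289.5]
eef_rot: [-180.0, -0.1, 90.3]
contact_force: [-0.7, -0.1, -1.5]
grip_width: 46.2
grasp_force: 61.7
```

play_rows([
  [[0, 0, 20], 0, 42],
  [[0, 0, 20], 0, 42],
  [[0, 0, 20], 0, 42],
])

```text
t: 9.8
position: [457.5, 236.8, 268.7]
eef_rot: [-179.8, 0.2, 90.0]
contact_force: [-0.2, 0.2, 0.4]
grip_width: 46.4
grasp_force: 61.8
```

```bash
python3 - <<'E'
from h import *
go(458,238,210);snap('wrist','w7')
E
```

```text
t 9.8 pos [457.5 236.8 268.7] rpy [-1.798e+02  1.700e-01  9.004e+01] shift [ 1.2  0.5 58.7] turn 0.001 w 46.4 gf 61.8 F [-0.2  0.2  0.4]
```

View pics/w7.png

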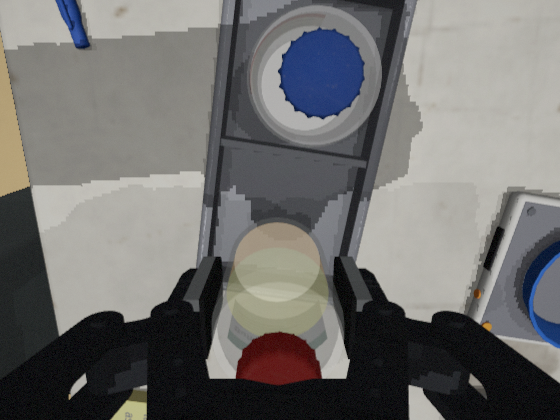

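The picture shows used_blue in the far compartment at (320,75), the divider at row 150, and used_red over the near compartment at (278,270). Lowering.

play_rows([
  [[0, 0, 25], 0, 42],
  [[0, 0, 42], 0, 42],
  [[0, 0, 51], 0, 42],
  [[0, 0, 55], 0, 42],
  [[0, 0, 55], 0, 42],
])

```text
t: 10.27
position: [458.4, 237.2, 215.3]
eef_rot: [-180.0, 0.0, 90.0]
contact_force: [0.3, 0.8, -1.2]
grip_width: 46.1
grasp_force: 61.8
```

play_rows([
  [[0, 0, 1], 0, 42],
  [[0, 0, 2], 0, 42],
  [[0, 0, 2], 0, 42],
])

```text
t: 10.52
position: [458.4, 237.5, 213.9]
eef_rot: [179.9, -0.0, 90.1]
contact_force: [-0.1, 0.3, -1.2]
grip_width: 46.4
grasp_force: 61.8
```

play_rows([
  [[0, 0, 1], 0, 42],
  [[0, 0, 1.5], 0, 42],
  [[0, 0, 1.5], 0, 42],
])

```text
t: 10.77
position: [458.2, 237.3, 211.8]
eef_rot: [180.0, -0.0, 90.1]
contact_force: [0.4, 0.9, -0.4]
grip_width: 46.4
grasp_force: 61.8
```

play_rows([
  [[0, 0, 1], 0, 42],
  [[0, 0, 1.5], 0, 42],
  [[0, 0, 1.5], 0, 42],
])

```text
t: 11.02
position: [458.2, 237.3, 210.4]
eef_rot: [180.0, -0.0, 90.1]
contact_force: [-1.3, 0.0, 3.2]
grip_width: 46.2
grasp_force: 62.1
```

play_rows([
  [[0, 0, 0.5], 0, 42],
  [[0, 0, 1], 0, 42],
  [[0, 0, 1], 0, 42],
])

```text
t: 11.27
position: [458.3, 237.3, 210.3]
eef_rot: [-180.0, -0.0, 90.0]
contact_force: [-4.5, -1.7, 13.1]
grip_width: 46.3
grasp_force: 63.4
```

play_rows([
  [[0, 0, 0], 0, 58],
  [[0, 0, 0], 0, 70],
  [[0, 0, 0], 0, 85],
  [[0, 0, 0], 0, 85],
  [[0, 0, -4], 0, 85],
])

```text
t: 11.68
position: [457.8, 237.1, 212.6]
eef_rot: [-179.9, 0.1, 90.1]
contact_force: [-0.7, 0.1, 0.6]
grip_width: 84.9
grasp_force: 0.0
```

play_rows([
  [[0, 0, -15], 0, 85],
  [[0, 0, -45], 0, 85],
  [[0, 0, -80], 0, 85],
  [[0, 0, -115], 0, 85],
  [[0, 0, -130], 0, 85],
])

```text
t: 12.1
position: [459.2, 237.4, 347.4]
eef_rot: [179.7, -0.2, 90.0]
contact_force: [0.6, 0.5, 0.3]
grip_width: 85.0
grasp_force: 0.0
```

```bash
python3 - <<'E'
from h import *
go(474,-125,340); caps('w8','red',(88,94)); caps('w9','blue',(104,110))
E
```

```text
t 12.1 pos [459.2 237.4 347.4] rpy [179.72  -0.19  90.03] shift [-362.4   14.7    7.4] turn 0.0 w 85.0 gf 0.0 F [0.6 0.5 0.3]
red [273.9 227.9] [256 211  36  35 958] [(88, [458.4, 229.4]), (94, [458.4, 231.5])]
red [488.8 416.5] [478 412  25   8 131] [(88, [624.7, 74.2]), (94, [620.4, 80.4])]
blue [115.2  30.4] [ 98   0  34  66 808] [(104, [375.4, 346.6]), (110, [377.7, 345.5])]
blue [296.   88.4] [ 271   62   51   54 2036] [(104, [471.9, 317.2]), (110, [471.6, 317.0])]
blue [518.9 253. ] [ 458  201  100   92 3072] [(104, [614.1, 218.2]), (110, [609.8, 220.7])]
```

Both used bottles stand upright in the crate. Moving to fresh_red.

play_rows([
  [[-32, 1, 0], 0, 85],
  [[-70, 3, 0], 0, 85],
  [[-108, 5, 0], 0, 85],
  [[-146, 7, 0], 0, 85],
  [[-184, 8, 0], 0, 85],
])

```text
t: 12.62
position: [465.6, 51.7, 342.2]
eef_rot: [-179.9, 0.0, 90.1]
contact_force: [0.5, 0.6, -0.2]
grip_width: 84.8
grasp_force: 0.0
```

play_rows([
  [[-38, 2, 0], 0, 85],
  [[-76, 4, 0], 0, 85],
  [[-114, 5, 0], 0, 85],
  [[-150, 6, 0], 0, 85],
  [[-179, 7, 0], 0, 85],
])

```text
t: 13.03
position: [472.6, -128.4, 342.3]
eef_rot: [-179.9, 0.0, 89.9]
contact_force: [0.8, 0.5, 0.6]
grip_width: 85.3
grasp_force: 0.0
```

play_rows([
  [[0, 0, 0], 0, 85],
  [[0, 0, 0], 0, 85],
  [[0, 0, 0], 0, 85],
])

```text
t: 13.28
position: [473.1, -125.1, 342.2]
eef_rot: [-179.9, -0.0, 90.1]
contact_force: [-0.2, 0.8, 0.8]
grip_width: 84.9
grasp_force: 0.0
```

```bash
python3 - <<'E'
from h import *
go(474,-125,204); caps('w10','red',(88,92)); caps('w11','blue',(104,108))
E
```

```text
t 13.28 pos [ 473.1 -125.1  342.2] rpy [-1.7989e+02 -3.0000e-02  9.0070e+01] shift [1.000e-01 9.000e-01 1.382e+02] turn 0.001 w 84.9 gf 0.0 F [-0.2  0.8  0.8]
red [535.2   6.9] [501   0  59  15 503] [(88, [613.4, -4.1]), (92, [610.9, -5.0])]
red [56.9 99.7] [  37   79   41   42 1291] [(88, [344.0, -52.9]), (92, [346.3, -52.9])]
red [279.9 220.2] [262 203  37  35 987] [(88, [474.5, -126.8]), (92, [474.5, -125.4])]
red [ 79.9 247.4] [ 63 231  35  34 900] [(88, [343.7, -145.7]), (92, [346.0, -144.0])]
blue [297.4 368.8] [277 354  42  31 948] [(104, [486.8, -226.2]), (108, [486.6, -222.9])]
```

View pics/w10.png

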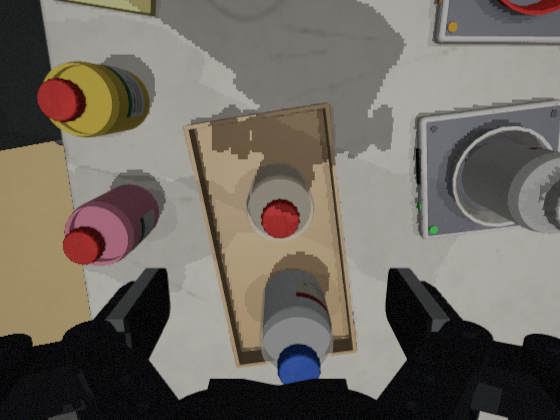

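The wrist view confirms the fresh red bottle in the tray at (280,218), with fresh blue at (298,365). Yellow and pink are at the left, outside the tray. Descending.

play_rows([
  [[-1, 1, 30], 0, 85],
  [[-1, 1, 65], 0, 85],
  [[-1, 1, 98], 0, 85],
  [[-1, 1, 122], 0, 85],
  [[-1, 1, 134], 0, 85],
])

```text
t: 13.8
position: [473.5, -124.8, 206.2]
eef_rot: [-179.7, -0.1, 90.2]
contact_force: [-0.1, -0.3, 0.6]
grip_width: 85.3
grasp_force: 0.0
```

play_rows([
  [[0, 0, 0], 0, 42],
  [[0, 0, 0], 0, 42],
  [[0, 0, 0], 0, 42],
  [[0, 0, 0], 0, 42],
  [[0, 0, 0], 0, 42],
])

```text
t: 14.22
position: [475.1, -126.7, 210.9]
eef_rot: [179.8, -0.0, 90.1]
contact_force: [-2.0, -0.9, 8.5]
grip_width: 45.8
grasp_force: 61.8
```

play_rows([
  [[0, 0, -6], 0, 42],
  [[0, 0, -25], 0, 42],
  [[0, 0, -55], 0, 42],
  [[0, 0, -90], 0, 42],
  [[0, 0, -122], 0, 42],
])

```text
t: 14.63
position: [474.1, -126.8, 333.2]
eef_rot: [180.0, 0.0, 90.0]
contact_force: [2.1, 0.3, -2.6]
grip_width: 45.2
grasp_force: 62.0
```

play_rows([
  [[0, 0, -12], 0, 42],
  [[0, 0, -12], 0, 42],
  [[0, 0, -12], 0, 42],
])

```text
t: 14.88
position: [474.3, -126.4, 343.9]
eef_rot: [179.9, -0.0, 90.1]
contact_force: [-0.3, 0.6, -1.9]
grip_width: 45.5
grasp_force: 62.1
```

```bash
python3 - <<'E'
from h import *
go(647,41,340); snap('wrist','w12')
E
```

```text
t 14.88 pos [ 474.3 -126.4  343.9] rpy [ 1.7988e+02 -4.0000e-02  9.0080e+01] shift [167.2 172.9   3.9] turn 0.001 w 45.5 gf 62.1 F [-0.3  0.6 -1.9]
```

View pics/w12.png

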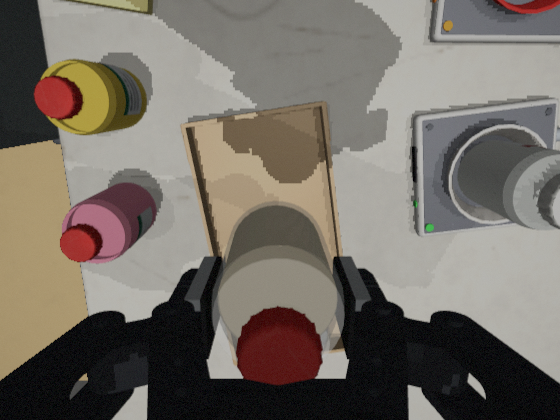

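fresh_red is held upright. Carrying it to the red dock.

play_rows([
  [[20, 20, 0], 0, 42],
  [[45, 46, 0], 0, 42],
  [[71, 73, 0], 0, 42],
  [[97, 100, 0], 0, 42],
  [[122, 126, 0], 0, 42],
])

```text
t: 15.35
position: [600.9, -3.0, 340.9]
eef_rot: [-179.8, 0.0, 90.1]
contact_force: [0.1, -0.8, -1.5]
grip_width: 45.3
grasp_force: 62.1
```

play_rows([
  [[22, 23, 0], 0, 42],
  [[37, 38, 0], 0, 42],
  [[45, 46, 0], 0, 42],
  [[45, 46, 20], 0, 42],
  [[45, 46, 45], 0, 42],
])

```text
t: 15.77
position: [646.8, 40.5, 297.7]
eef_rot: [179.9, 0.0, 90.1]
contact_force: [-0.9, -0.3, -2.4]
grip_width: 45.6
grasp_force: 62.2
```

play_rows([
  [[0, 0, 15], 0, 42],
  [[0, 0, 15], 0, 42],
  [[0, 0, 15], 0, 42],
])

```text
t: 16.02
position: [645.4, 39.6, 281.4]
eef_rot: [-179.8, 0.1, 90.0]
contact_force: [0.5, 0.4, -1.2]
grip_width: 45.4
grasp_force: 62.1
```

```bash
python3 - <<'E'
from h import *
go(647,41,224); snap('wrist','w13')
E
```

```text
t 16.02 pos [645.4  39.6 281.4] rpy [-1.7977e+02  7.0000e-02  8.9980e+01] shift [ 1.5  1.6 57.4] turn -0.0 w 45.4 gf 62.1 F [ 0.5  0.4 -1.2]
```

View pics/w13.png

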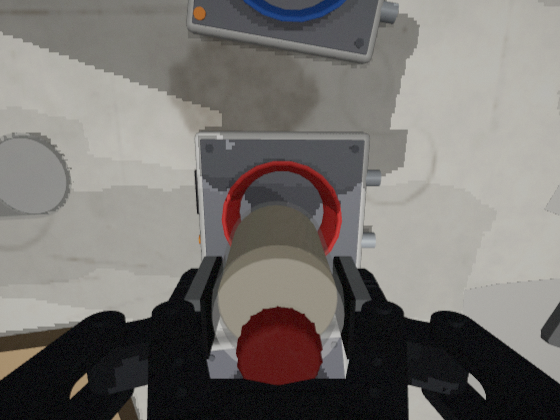

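The red cup ring spans columns 222–340 with the bottle centred at column 280, so it is aligned. Lowering into the cup.

play_rows([
  [[1, 1, 20], 0, 42],
  [[1, 1, 36], 0, 42],
  [[1, 1, 46], 0, 42],
  [[1, 1, 52], 0, 42],
  [[1, 1, 53], 0, 42],
])

```text
t: 16.48
position: [647.2, 41.2, 229.8]
eef_rot: [-180.0, 0.0, 90.0]
contact_force: [0.2, 0.3, -3.1]
grip_width: 45.4
grasp_force: 62.2
```

play_rows([
  [[0, 0, 1], 0, 42],
  [[0, 0, 2], 0, 42],
  [[0, 0, 2], 0, 42],
])

```text
t: 16.73
position: [647.6, 41.5, 229.0]
eef_rot: [179.9, -0.0, 90.1]
contact_force: [-0.2, 0.4, -2.5]
grip_width: 45.5
grasp_force: 62.2
```

play_rows([
  [[0, 0, 1], 0, 42],
  [[0, 0, 1.5], 0, 42],
  [[0, 0, 1.5], 0, 42],
])

```text
t: 16.98
position: [647.3, 41.5, 226.9]
eef_rot: [180.0, -0.0, 90.1]
contact_force: [0.2, -0.1, -2.1]
grip_width: 45.8
grasp_force: 62.2
```

play_rows([
  [[0, 0, 1], 0, 42],
  [[0, 0, 1.5], 0, 42],
  [[0, 0, 1.5], 0, 42],
])

```text
t: 17.23
position: [647.2, 41.5, 225.0]
eef_rot: [-180.0, -0.0, 90.1]
contact_force: [0.4, -0.2, -1.8]
grip_width: 45.2
grasp_force: 62.2
```

play_rows([
  [[0, 0, 1], 0, 42],
  [[0, 0, 1.5], 0, 42],
  [[0, 0, 1.5], 0, 42],
])

```text
t: 17.48
position: [647.4, 41.4, 224.1]
eef_rot: [180.0, -0.0, 90.1]
contact_force: [-1.3, -0.2, 2.5]
grip_width: 45.7
grasp_force: 62.4
```

play_rows([
  [[0, 0, 0.5], 0, 42],
  [[0, 0, 1], 0, 42],
  [[0, 0, 1], 0, 42],
])

```text
t: 17.73
position: [647.4, 41.3, 224.0]
eef_rot: [180.0, -0.0, 90.0]
contact_force: [-3.4, 0.4, 8.5]
grip_width: 45.6
grasp_force: 63.2
```

Seated at the expected height, TCP 224. Releasing.

play_rows([
  [[0, 0, 0], 0, 58],
  [[0, 0, 0], 0, 70],
  [[0, 0, 0], 0, 85],
  [[0, 0, 0], 0, 85],
  [[0, 0, -4], 0, 85],
])

```text
t: 18.15
position: [647.0, 41.5, 225.9]
eef_rot: [-179.9, 0.0, 90.1]
contact_force: [0.2, 0.2, 0.6]
grip_width: 84.8
grasp_force: 0.0
```

play_rows([
  [[0, 0, -15], 0, 85],
  [[0, 0, -45], 0, 85],
  [[0, 0, -80], 0, 85],
  [[0, 0, -110], 0, 85],
  [[0, 0, -115], 0, 85],
])

```text
t: 18.57
position: [649.1, 40.8, 349.0]
eef_rot: [179.4, -0.1, 90.0]
contact_force: [1.1, 0.2, 1.2]
grip_width: 85.2
grasp_force: 0.0
```

```bash
python3 - <<'E'
from h import *
go(487,-225,345); caps('w14','red',(102,106)); im=snap('top','t14'); hsv=cv2.cvtColor(im,cv2.COLOR_RGB2HSV)
print('lamps (amber/green check) saved')
E
```

```text
t 18.57 pos [649.1  40.8 349. ] rpy [ 1.794e+02 -8.000e-02  9.002e+01] shift [-265.7 -162.2    4. ] turn 0.0 w 85.2 gf 0.0 F [1.1 0.2 1.2]
red [275.5 185.2] [ 224  150   93   81 1080] [(102, [650.8, 63.9]), (106, [650.7, 64.8])]
red [270.2 220.6] [ 252  203   38   36 1039] [(102, [647.5, 41.5]), (106, [647.5, 42.8])]
lamps (amber/green check) saved
```

fresh_red stands in its dock with the cap at (647.5, 42). Now fresh_blue.

play_rows([
  [[-25, -15, 0], 0, 85],
  [[-57, -35, 0], 0, 85],
  [[-90, -55, 0], 0, 85],
  [[-123, -75, 0], 0, 85],
  [[-156, -95, 0], 0, 85],
])

```text
t: 19.08
position: [550.8, -115.6, 340.6]
eef_rot: [-179.9, -0.0, 90.1]
contact_force: [0.5, -0.4, 0.2]
grip_width: 84.8
grasp_force: 0.0
```

play_rows([
  [[-33, -20, 0], 0, 85],
  [[-66, -40, 0], 0, 85],
  [[-92, -56, 0], 0, 85],
  [[-108, -66, 0], 0, 85],
  [[-110, -67, 0], 0, 85],
])

```text
t: 19.5
position: [482.4, -228.4, 341.1]
eef_rot: [-179.9, 0.0, 89.6]
contact_force: [0.2, 0.6, 0.1]
grip_width: 85.1
grasp_force: 0.0
```

play_rows([
  [[0, 0, 0], 0, 85],
  [[0, 0, 0], 0, 85],
  [[0, 0, 0], 0, 85],
])

```text
t: 19.75
position: [486.4, -223.1, 341.2]
eef_rot: [-180.0, -0.0, 90.2]
contact_force: [0.3, -0.6, 0.7]
grip_width: 85.1
grasp_force: 0.0
```

```bash
python3 - <<'E'
from h import *
go(487,-225,215); caps('w15','blue',(104,107)); snap('wrist','w16')
E
```

```text
t 19.75 pos [ 486.4 -223.1  341.2] rpy [-1.7997e+02 -4.0000e-02  9.0210e+01] shift [ -1.9   0.6 126.2] turn 0.004 w 85.1 gf 0.0 F [ 0.3 -0.6  0.7]
blue [278.4 232.8] [ 255  211   48   45 1596] [(104, [487.1, -227.0]), (107, [487.1, -225.9])]
```

View pics/w15.png

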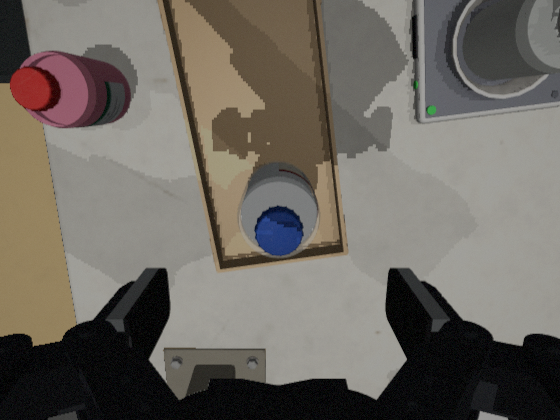

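fresh_blue is at (487, -226), with its cap in the picture at (279,231). This time I'll descend to TCP ≈ 217 with a gentle stop, so the gripper body clears the cap.

play_rows([
  [[-2, 1, 30], 0, 85],
  [[-2, 1, 62], 0, 85],
  [[-3, 1, 90], 0, 85],
  [[-3, 1, 106], 0, 85],
  [[-3, 1, 114], 0, 85],
])

```text
t: 20.27
position: [486.2, -226.3, 225.1]
eef_rot: [-179.8, -0.1, 90.2]
contact_force: [-0.5, 0.1, -0.6]
grip_width: 85.1
grasp_force: 0.0
```

play_rows([
  [[0, 0, 4], 0, 85],
  [[0, 0, 7], 0, 85],
  [[0, 0, 9], 0, 85],
  [[0, 0, 9], 0, 85],
  [[0, 0, 9], 0, 85],
])

```text
t: 20.68
position: [487.0, -227.8, 219.5]
eef_rot: [179.9, 0.0, 90.1]
contact_force: [0.3, 1.0, 1.1]
grip_width: 84.9
grasp_force: 0.0
```

```bash
python3 - <<'E'
from h import *
go(487,-226,217)
E
```

```text
t 20.68 pos [ 487.  -227.8  219.5] rpy [1.7991e+02 2.0000e-02 9.0060e+01] shift [1.8 0.  2.5] turn 0.001 w 84.9 gf 0.0 F [0.3 1.  1.1]
```

play_rows([
  [[2, 0, 2], 0, 85],
  [[2, 0, 3], 0, 85],
  [[2, 0, 3], 0, 85],
])

```text
t: 20.93
position: [486.6, -225.4, 215.8]
eef_rot: [180.0, -0.0, 90.1]
contact_force: [-0.0, -0.7, -0.4]
grip_width: 85.2
grasp_force: 0.0
```

play_rows([
  [[0, 0, 0], 0, 50],
  [[0, 0, 0], 0, 50],
  [[0, 0, 0], 0, 50],
  [[0, 0, 0], 0, 50],
  [[0, 0, 0], 0, 50],
])

```text
t: 21.35
position: [486.6, -225.9, 216.2]
eef_rot: [180.0, -0.0, 90.0]
contact_force: [-0.8, 0.7, 5.8]
grip_width: 53.3
grasp_force: 62.5
```

play_rows([
  [[0, 0, -5], 0, 50],
  [[0, 0, -20], 0, 50],
  [[0, 0, -50], 0, 50],
  [[0, 0, -85], 0, 50],
  [[0, 0, -115], 0, 50],
])

```text
t: 21.77
position: [486.2, -225.8, 332.0]
eef_rot: [-179.9, 0.0, 90.0]
contact_force: [0.3, 0.3, -2.2]
grip_width: 53.5
grasp_force: 63.8
```

play_rows([
  [[0, 0, -15], 0, 50],
  [[0, 0, -20], 0, 50],
  [[0, 0, -20], 0, 50],
  [[0, 0, -20], 0, 50],
])

```text
t: 22.1
position: [486.2, -225.2, 349.8]
eef_rot: [-179.9, -0.0, 90.1]
contact_force: [0.4, -0.1, -2.4]
grip_width: 53.3
grasp_force: 63.8
```

```bash
python3 - <<'E'
from h import *
go(652,192,350); snap('wrist','w17')
E
```

```text
t 22.1 pos [ 486.2 -225.2  349.8] rpy [-1.7992e+02 -4.0000e-02  9.0070e+01] shift [ 4.170e+02  1.663e+02 -2.000e-01] turn 0.001 w 53.3 gf 63.8 F [ 0.4 -0.1 -2.4]
```

View pics/w17.png

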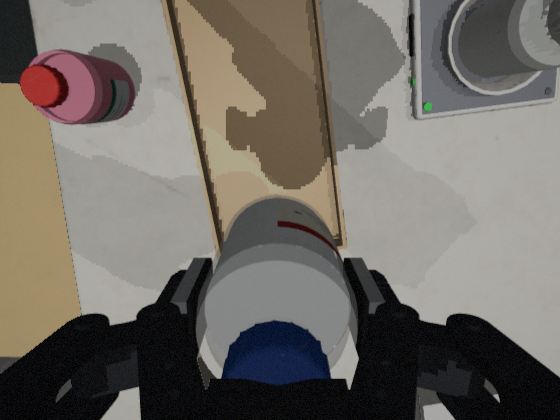

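fresh_blue is held upright. Carrying it to the blue dock.

play_rows([
  [[20, 8, 0], 0, 50],
  [[54, 21, 0], 0, 50],
  [[88, 35, 0], 0, 50],
  [[122, 48, 0], 0, 50],
  [[156, 62, 0], 0, 50],
])

```text
t: 22.57
position: [548.2, -68.0, 348.9]
eef_rot: [-179.8, 0.0, 90.0]
contact_force: [-0.1, -0.9, -2.6]
grip_width: 53.3
grasp_force: 63.8
```

play_rows([
  [[35, 14, 0], 0, 50],
  [[70, 28, 0], 0, 50],
  [[105, 42, 0], 0, 50],
  [[140, 56, 0], 0, 50],
  [[175, 70, 0], 0, 50],
])

```text
t: 22.98
position: [618.2, 107.2, 348.4]
eef_rot: [-179.8, 0.1, 90.1]
contact_force: [1.1, -0.3, -1.5]
grip_width: 53.6
grasp_force: 63.8
```

play_rows([
  [[30, 12, 0], 0, 50],
  [[55, 22, 0], 0, 50],
  [[74, 30, 0], 0, 50],
  [[84, 34, 0], 0, 50],
  [[86, 34, 0], 0, 50],
])

```text
t: 23.4
position: [652.0, 193.9, 348.2]
eef_rot: [-179.8, 0.0, 90.2]
contact_force: [-0.0, 0.9, -1.9]
grip_width: 53.8
grasp_force: 63.8
```

play_rows([
  [[0, 0, 20], 0, 50],
  [[0, 0, 45], 0, 50],
  [[0, 0, 60], 0, 50],
  [[0, 0, 65], 0, 50],
  [[0, 0, 65], 0, 50],
])

```text
t: 23.82
position: [651.5, 190.1, 283.7]
eef_rot: [-179.8, 0.1, 90.0]
contact_force: [-0.1, 0.3, -0.9]
grip_width: 53.4
grasp_force: 63.8
```

```bash
python3 - <<'E'
from h import *
go(652.5,191.5,229); caps('w18','blue',(34,))
im=cv2.imread('pics/w18.png'); 
E
```

```text
t 23.82 pos [651.5 190.1 283.7] rpy [-1.7979e+02  1.1000e-01  8.9960e+01] shift [ 1.4  1.  54.7] turn -0.001 w 53.4 gf 63.8 F [-0.1  0.3 -0.9]
blue [287.2 189.1] [ 217  150  132   97 2668] [(34, [656.8, 209.3])]
blue [275.6 365.1] [ 226  342  100   43 2735] [(34, [649.4, 81.1])]
```

The ring spans columns 217–349, so its centre is about 2 mm further in +x. I'll correct for that and lower.

play_rows([
  [[1, 2, 18], 0, 50],
  [[1, 2, 33], 0, 50],
  [[1, 2, 43], 0, 50],
  [[1, 2, 49], 0, 50],
  [[1, 2, 50], 0, 50],
])

```text
t: 24.28
position: [653.7, 192.3, 234.3]
eef_rot: [-179.9, 0.0, 90.1]
contact_force: [-0.4, -0.2, -1.8]
grip_width: 53.4
grasp_force: 63.8
```

play_rows([
  [[0, 0, 1], 0, 50],
  [[0, 0, 2], 0, 50],
  [[0, 0, 2], 0, 50],
])

```text
t: 24.53
position: [654.4, 192.5, 234.3]
eef_rot: [179.9, -0.0, 90.1]
contact_force: [-0.6, 0.1, -1.8]
grip_width: 53.5
grasp_force: 63.8
```

play_rows([
  [[0, 0, 1], 0, 50],
  [[0, 0, 1.5], 0, 50],
  [[0, 0, 1.5], 0, 50],
])

```text
t: 24.78
position: [654.2, 192.5, 232.4]
eef_rot: [180.0, -0.0, 90.1]
contact_force: [0.6, 0.0, -1.9]
grip_width: 53.3
grasp_force: 63.8
```

play_rows([
  [[0, 0, 1], 0, 50],
  [[0, 0, 1.5], 0, 50],
  [[0, 0, 1.5], 0, 50],
])

```text
t: 25.03
position: [654.1, 192.5, 230.6]
eef_rot: [-180.0, 0.0, 90.1]
contact_force: [-0.3, 0.4, -1.5]
grip_width: 53.5
grasp_force: 63.8
```

play_rows([
  [[0, 0, 1], 0, 50],
  [[0, 0, 1], 0, 50],
  [[0, 0, 1], 0, 50],
])

```text
t: 25.28
position: [654.1, 192.4, 229.6]
eef_rot: [-180.0, 0.0, 90.1]
contact_force: [-0.1, -0.5, -1.0]
grip_width: 53.4
grasp_force: 63.8
```

play_rows([
  [[0, 0, 0.5], 0, 50],
  [[0, 0, 1], 0, 50],
  [[0, 0, 1], 0, 50],
])

```text
t: 25.53
position: [654.3, 192.4, 229.3]
eef_rot: [180.0, -0.0, 90.1]
contact_force: [-2.0, -0.0, 3.9]
grip_width: 53.3
grasp_force: 64.3
```

Contact at TCP 229, which is the seat height. Releasing and retreating.

play_rows([
  [[0, 0, 0.5], 0, 50],
  [[0, 0, 0.5], 0, 62],
  [[0, 0, 0.5], 0, 72],
  [[0, 0, 0.5], 0, 85],
  [[0, 0, 0], 0, 85],
])

```text
t: 25.95
position: [654.2, 192.5, 228.5]
eef_rot: [-180.0, 0.0, 90.1]
contact_force: [-0.1, 1.1, -1.3]
grip_width: 85.0
grasp_force: 0.0
```

play_rows([
  [[0, 0, -10], 0, 85],
  [[0, 0, -40], 0, 85],
  [[0, 0, -75], 0, 85],
  [[0, 0, -105], 0, 85],
  [[0, 0, -115], 0, 85],
])

```text
t: 26.37
position: [655.6, 192.3, 349.8]
eef_rot: [179.5, -0.2, 90.0]
contact_force: [0.7, -0.1, 0.4]
grip_width: 84.9
grasp_force: 0.0
```

play_rows([
  [[30, -20, 0], 0, 85],
  [[65, -40, 0], 0, 85],
  [[95, -60, 0], 0, 85],
  [[100, -65, 0], 0, 85],
  [[100, -65, 0], 0, 85],
])

```text
t: 26.78
position: [586.6, 296.6, 343.6]
eef_rot: [-179.9, -0.1, 90.5]
contact_force: [0.0, -0.2, 0.7]
grip_width: 84.9
grasp_force: 0.0
```

```bash
python3 - <<'E'
from h import *
go(654,192,340); caps('w19','blue',(118,122,106,110)); caps('w20','red',(90,94,102,106))
im=snap('top','t20'); hsv=cv2.cvtColor(im,cv2.COLOR_RGB2HSV)
for nm,X in(('fr',(647,42,104)),('fb',(653,192,120)),('ur',(458,231,92)),('ub',(472,317,108))):
    u,v=proj('top',X); u,v=int(round(u)),int(round(v)); print(nm,u,v,im[max(v,0),u])
# dock lamps: bright saturated spots near -x edge
for nm,p in(('blue',(130+279/2.66,105+184/2.66)),('red',(130+444/2.66,105+187/2.66)),('white',(130+604/2.66,105+184/2.66))):
    u,v=map(int,np.round(p)); c=im[v-3:v+4,u-3:u+4].reshape(-1,3).astype(int); print(nm,c[np.argmax(c.max(1)-c.min(1))])
E
```

```text
t 26.78 pos [586.6 296.6 343.6] rpy [-1.799e+02 -1.000e-01  9.045e+01] shift [-105.1   66.6    3.6] turn 0.008 w 84.9 gf 0.0 F [ 0.  -0.2  0.7]
blue [ 77.2 192.5] [  53  168   50   49 1746] [(118, [476.9, 319.7]), (122, [479.1, 320.7]), (106, [470.2, 316.6]), (110, [472.4, 317.7])]
blue [328.7 308.1] [308 271  80  79 737] [(118, [617.5, 249.5]), (122, [616.9, 252.0]), (106, [619.4, 242.2]), (110, [618.8, 244.6])]
blue [377.2 383.8] [362 371  33  29 543] [(118, [651.0, 195.0]), (122, [649.7, 198.5]), (106, [655.0, 184.3]), (110, [653.7, 187.8])]
red [ 83.5 306.5] [ 67 292  35  31 752] [(90, [455.7, 229.6]), (94, [458.0, 232.0]), (102, [462.8, 236.9]), (106, [465.1, 239.3])]
fr 281 145 [166  41  38]
fb 217 139 [ 43  63 140]
ur 198 223 [147  38  34]
ub 159 215 [31 41 85]
blue [165 118  31]
red [165 119  34]
white [ 38 162  50]
```

The lamps still read amber, so I'll check numerically that the fresh bottles sit at the same height as the used ones did, using the cap centroids in the top and side views.

```bash
python3 - <<'E'
from h import *
snap('side','s20')
for f in('top1','t20','side0','s20'):
    hsv=cv2.cvtColor(cv2.imread(f'pics/{f}.png'),cv2.COLOR_BGR2HSV); H,S,V=[hsv[...,i].astype(int) for i in range(3)]
    for nm,m in(('r',((H<6)|(H>174))&(S>150)&(V>90)),('b',(H>108)&(H<128)&(S>130)&(V>60))):
        n,l,st,c=cv2.connectedComponentsWithStats(m.astype(np.uint8))
        print(f,nm,[(c[i].round(1).tolist(),int(st[i,4])) for i in range(1,n) if st[i,4]>35 and 130<c[i][0]<420 and 120<c[i][1]<300])
print(observe()['t'])
E
```

```text
top1 r [([280.3, 144.8], 63), ([271.4, 159.3], 37), ([350.9, 217.8], 73), ([320.4, 273.5], 75), ([360.8, 273.8], 76)]
top1 b [([216.4, 139.1], 97), ([233.9, 148.5], 56), ([210.9, 158.8], 50), ([395.4, 212.0], 105), ([141.7, 277.9], 90)]
t20 r [([280.1, 144.9], 67), ([291.5, 154.8], 50), ([197.8, 222.5], 75), ([320.4, 273.5], 75), ([360.6, 273.9], 79)]
t20 b [([216.6, 138.4], 94), ([233.8, 149.8], 63), ([210.6, 158.2], 56), ([159.0, 215.3], 93), ([139.8, 278.4], 80)]
side0 r [([365.1, 157.8], 71), ([350.3, 212.2], 38), ([225.2, 240.8], 64), ([305.7, 242.5], 67), ([241.5, 269.0], 107)]
side0 b [([342.7, 266.3], 188)]
s20 r [([364.9, 157.8], 69), ([349.6, 213.0], 47), ([225.2, 241.1], 71), ([241.3, 269.0], 106)]
s20 b []
26.9833
```

The cap positions match the original seated ones to within 0.7 px, and contact came at the computed seat heights. Handing in.

```bash
python3 -c "
from cell import *
print(job_done())"
```

```text
the job is handed in; nothing more can be done
None
```

I handed in the job at about 27 s: both used bottles stand upright in separate crate compartments and both fresh bottles sit in their matching docks, but lifting used_blue the gripper body touched its cap with about 48 N measured at the wrist, which may break the 40 N limit.

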